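Ink bottles back in their rack

ROBOT

A 7-joint arm with a two-finger parallel gripper is mounted at the origin on the work surface. World frame = base frame: x ahead of the robot, y to its left, z up, the work surface at z = 0. Lengths are in m, angles in degrees, forces in N, time in s.
With the tool pointing down it reaches from about 0.425 to 0.875 m from the base axis. Payload 4.7 kg.
Tool frame: the origin (TCP) lies between the finger pads; the fingertips stand 11 mm ahead of it and the grasp point (between the pads) lies 8 mm behind it (env.tcp_to_tips is the distance from the TCP to the fingertips, in m); z points along the fingers, y is the line along which they close (so a half turn about z gives the same grasp; the last joint's range is limited). The gripper opens to 87 mm and grips with 3 to 60 N. Pads are 19 mm wide; open, the fingers measure 117 mm over their backs; the gripper's body (75 mm by 190 mm) begins 51 mm behind the grasp point.
Start: joints at [-71.786, 18.392, -4.016, 83.108, 1.295, 78.541, -3.26], TCP at [0.194, 0.62, 0.234] pointing down, gripper open.
Joint ranges: [-163.93, 163.93], [-17.29, 119.83], [-79.2, 71.16], [3.27, 140.29], [-89.18, 269.18], [5.43, 117.66], [-154.24, 154.24]. Speed limits (degrees/s): [147.25, 147.25, 180, 180, 180, 180, 180].

INTERFACE

Orientations are given as [roll, pitch, yaw] about the fixed x, y, z axes, in that order (R = Rz(yaw) Ry(pitch) Rx(roll)).
In Python, from cell import env, viewer gives the robot as it stands.
- The arm moves only by the tool step_arm, never from a script. Its arguments are lists of equal length, an entry for each row: "delta_pos": the shift along the tool's x, y, z in units of 0.2 m (1.0 is 0.2 m), a list of three; "rot": the turn, a rotation vector about the tool's x, y, z in units of 1.5 rad (1.0 is 1.5 rad), a list of three; "gripper": the gripper command: -1 is shut, 1 is fully open, values between are in proportion. A call has 1 to 20 rows; each row is the pose to reach, as a shift and turn from the pose commanded when the call began, along the tool's axes at that moment; what a row does not reach only later rows make up. A row lasts 1/8 s, in which the tool goes at most 62.5 mm and 10.7 degrees, less where a joint would pass 70% of its speed; a pose out of reach is approached as far as the arm can. A call with a number of a shift or a turn outside -1 to 1 is refused whole. A call with a gripper value outside its range is refused whole. The fingers move at their own pace and stop on an object; "squeeze" is the grip in N (left out, the last holds). Time passes only in rows, so rows that repeat a pose let the fingers close. It gives the time, the measured TCP pose, the force, the opening and the grip force at its end, in the units of the state.
- env.get_obs(): the state, without advancing time (a new reading comes with each control period).
- viewer.read_camera(name): name is "side" or "top"; returns a dict with "img" (420x560x3 uint8, red, green, blue), "fx", "fy", "cx", "cy" (pixels), "dist" ([k1, k2, p1, p2, k3] as OpenCV has them; the pictures are not rectified), "pose" (4x4, takes a point from camera to world coordinates). Camera axes: x right, y down, z forward; pixel columns grow to the right and rows downward; lengths in m; the calibration is good to about 2 mm. A picture is of the moment at which its call begins. There is no depth.
- env.sign_off(): hands the job in; it is judged then, once.
The state is a dict: "time_s": time; "qpos": joint angles; "joint_velocities": joint speeds; "effort": joint torques, N m; "tool_pos": TCP position; "tool_rot": TCP orientation; "force": force on the tool from outside, world axes, zero at the start; "wrist_torque": the same for the moment, N m; "grip_width": finger opening in m; "grasp_force": force on a finger pad.
Only numpy, scipy, OpenCV 4.12 (cv2) and the standard library are available. Lean on these libraries where they do the work, as an engineer would, in place of code of your own. Each camera call takes 0.05 s, during which the arm holds its last target. There are 200 camera calls.

TASK

Put the painter's inks away: stand each of the tall red, yellow, green and blue ink bottles in the well of the wooden rack whose painted swatch has its colour. The red one already stands in the rack, but in the blue ink's well; the black one is where it belongs. Set the bottles down without dropping or knocking any of them over, and leave the two squat paint jars where they stand.

Things in the scene. Friction and masses are not known exactly. Their poses are not given: they have to be found in the camera images.
- ink_red: The tall red ink bottle: round, red all over but for a paper band round its middle and a white screw cap. Body 36 mm wide, straight from the foot up to 68 mm, then a short shoulder; cap 22 mm wide from 77 to 94 mm, which is its full height. About 60 to 120 g. At the start it stands in the blue ink's well in the rack. Origin at the centre of its foot, z up its axis. Its yaw means nothing.
- ink_yellow: The tall yellow ink bottle: round, yellow all over but for a paper band round its middle and a white screw cap. Body 36 mm wide, straight from the foot up to 68 mm, then a short shoulder; cap 22 mm wide from 77 to 94 mm, which is its full height. About 60 to 120 g. At the start it stands on the table. Origin at the centre of its foot, z up its axis. Its yaw means nothing.
- ink_green: The tall green ink bottle: round, green all over but for a paper band round its middle and a white screw cap. Body 36 mm wide, straight from the foot up to 68 mm, then a short shoulder; cap 22 mm wide from 77 to 94 mm, which is its full height. About 60 to 120 g. At the start it stands on the table. Origin at the centre of its foot, z up its axis. Its yaw means nothing.
- ink_blue: The tall blue ink bottle: round, blue all over but for a paper band round its middle and a white screw cap. Body 36 mm wide, straight from the foot up to 68 mm, then a short shoulder; cap 22 mm wide from 77 to 94 mm, which is its full height. About 60 to 120 g. At the start it stands on the table. Origin at the centre of its foot, z up its axis. Its yaw means nothing.
- well_red: The red ink's place: a round well, 53 mm wide and 24 mm deep, in a fixed wooden rack, with a red swatch on a white card (36 x 52 mm) lying on the rack's top before it. Origin at the centre of the well's floor, 8 mm above the table, z up; the card's middle lies 56 mm along own -x; own y runs along the row of wells. Rack: 120 x 390 mm, 32 mm high.
- well_yellow: The yellow ink's place: a round well, 53 mm wide and 24 mm deep, in a fixed wooden rack, with a yellow swatch on a white card (36 x 52 mm) lying on the rack's top before it. Origin at the centre of the well's floor, 8 mm above the table, z up; the card's middle lies 56 mm along own -x; own y runs along the row of wells. The rack has five wells, 74 mm apart, in any order.
- well_green: The green ink's place: a round well, 53 mm wide and 24 mm deep, in a fixed wooden rack, with a green swatch on a white card (36 x 52 mm) lying on the rack's top before it. Origin at the centre of the well's floor, 8 mm above the table, z up; the card's middle lies 56 mm along own -x; own y runs along the row of wells. The fifth well, with a black swatch, holds a black bottle of the same form.
- well_blue: The blue ink's place: a round well, 53 mm wide and 24 mm deep, in a fixed wooden rack, with a blue swatch on a white card (36 x 52 mm) lying on the rack's top before it. Origin at the centre of the well's floor, 8 mm above the table, z up; the card's middle lies 56 mm along own -x; own y runs along the row of wells. At the start the red bottle stands in it.
- jar_red: A squat paint jar, not an ink bottle: white with a broad red lid, 58 mm in diameter and 44 mm high, about 120 g, standing loose on the table among the bottles. It must stay where it is. Origin at the centre of its foot, z up.
- jar_blue: A squat paint jar, not an ink bottle: white with a broad blue lid, 58 mm in diameter and 44 mm high, about 120 g, standing loose on the table among the bottles. It must stay where it is. Origin at the centre of its foot, z up.

How it is judged (in metres and radians):
At the end, for the whole second after the job is handed in: Each of the red, yellow, green and blue ink bottles stands upright (within 0.1 rad) and still on the floor of the well of its own colour (foot within 12 mm of the well's centre and within 5 mm of its floor), and both squat jars are within 30 mm of where they began (horizontal distance between ink_red and well_red below 0.012 m and z of ink_red in the frame of well_red between -0.005 and 0.005 m and angle between each of ink_red, ink_yellow, ink_green, ink_blue's own z axis and vertical below 0.1 rad and linear speed of each of ink_red, ink_yellow, ink_green, ink_blue below 0.02 m/s and horizontal distance between ink_yellow and well_yellow below 0.012 m and z of ink_yellow in the frame of well_yellow between -0.005 and 0.005 m and horizontal distance between ink_green and well_green below 0.012 m and z of ink_green in the frame of well_green between -0.005 and 0.005 m and horizontal distance between ink_blue and well_blue below 0.012 m and z of ink_blue in the frame of well_blue between -0.005 and 0.005 m and distance of each of jar_red, jar_blue from where it was at the start of the episode below 0.03 m); the robot touches nothing.
It fails at once if An ink bottle is knocked over or laid down (tilted by more than 1 rad) (angle between any of ink_red, ink_yellow, ink_green, ink_blue's own z axis and vertical above 1 rad).
It fails at once if An ink bottle is dropped, thrown or knocked away: it moves faster than 0.6 m/s with no finger touching it ((linear speed of ink_red above 0.6 m/s and contact force between ink_red and the fingers below 0.01 N) or (linear speed of ink_yellow above 0.6 m/s and contact force between ink_yellow and the fingers below 0.01 N) or (linear speed of ink_green above 0.6 m/s and contact force between ink_green and the fingers below 0.01 N) or (linear speed of ink_blue above 0.6 m/s and contact force between ink_blue and the fingers below 0.01 N)).
It fails at once if A squat jar is moved by more than 30 mm or tipped over (distance of any of jar_red, jar_blue from where it was at the start of the episode above 0.03 m or angle between any of jar_red, jar_blue's own z axis and vertical above 0.5 rad).
It also fails if it takes over 112 s, if anything falls off the work surface, if the arm or the gripper's body presses on something with over 40 N, if the wrist force passes 120 N, or if a joint passes its speed limit or range.

## Working session

There is one attempt and no reset: what is moved stays moved. The work goes in short steps, Python scripts to look and compute and a tool call to move; the robot and the scene stay as the last step left them, time stands still between calls to the robot, and variables do not carry over. Pictures are saved under pics/ and viewed, at most 14 in all, crops included, and the job is handed in when it is done.

Besides the shell and the picture viewer there is one more tool, called by a JSON object that holds its "method" and its "body", one argument or row to a line. step_arm: Moves the arm, as the interface text tells. Shifts and turns lie within -1 to 1; 1 stands for 0.2 m of shift or 1.5 rad of turn. Its arguments: {"type":"object","properties":{"delta_pos":{"type":"array"},"rot":{"type":"array"},"gripper":{"type":"array"},"squeeze":{"type":"number"}},"required":["delta_pos","rot","gripper"]}

```bash
mkdir -p pics
python3 - <<'E'
from cell import env, viewer
import cv2,numpy as np,pickle
o=env.get_obs();print(o['time_s'],o['tool_pos'],o['tool_rot'],o['grip_width'])
for n in ['top','side']:
    c=viewer.read_camera(n);pickle.dump(c,open(n+'.pkl','wb'))
    cv2.imwrite(f'pics/{n}0.png',cv2.resize(c['img'][:,:,::-1],(784,588),interpolation=cv2.INTER_CUBIC))
    print(n,c['fx'],c['fy'],c['cx'],c['cy'],c['dist'],np.round(c['pose'],3))
E
```

```text
0.0 [0.19430677 0.61972149 0.23245727] [-1.79891244e+02  7.29663126e-03  1.62599200e+02] 0.08687831682073052
top 512.3802064637049 512.3802064637049 279.9849389183352 209.8718304514383 [-0.06800505  0.          0.          0.          0.        ] [[ 3.000e-03 -9.810e-01  1.940e-01  3.570e-01]
 [-1.000e+00 -1.000e-03  1.300e-02 -1.500e-02]
 [-1.200e-02 -1.940e-01 -9.810e-01  1.146e+00]
 [ 0.000e+00  0.000e+00  0.000e+00  1.000e+00]]
side 389.0944915389346 389.0944915389346 279.0098796660244 209.91507524296327 [-0.02006737  0.          0.          0.          0.        ] [[ 0.878 -0.363  0.311  0.308]
 [-0.478 -0.647  0.595 -0.544]
 [-0.014 -0.671 -0.741  0.71 ]
 [ 0.     0.     0.     1.   ]]
```

View pics/top0.png

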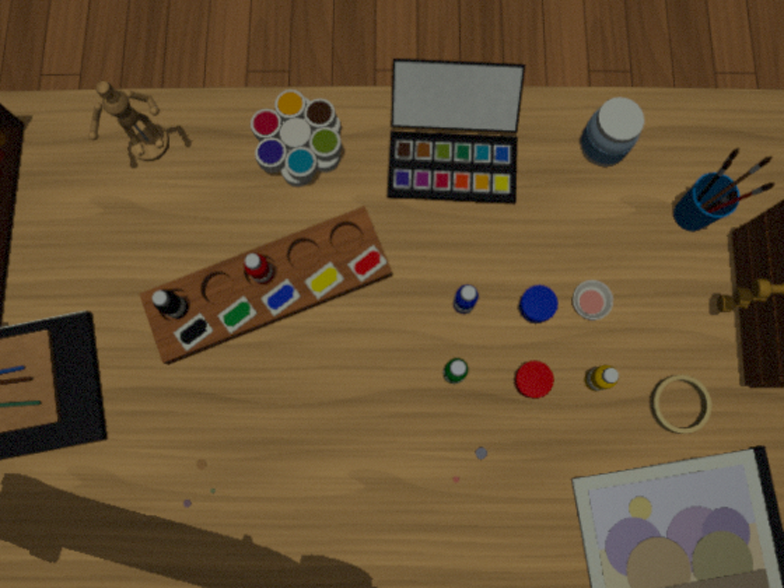

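View pics/side0.png

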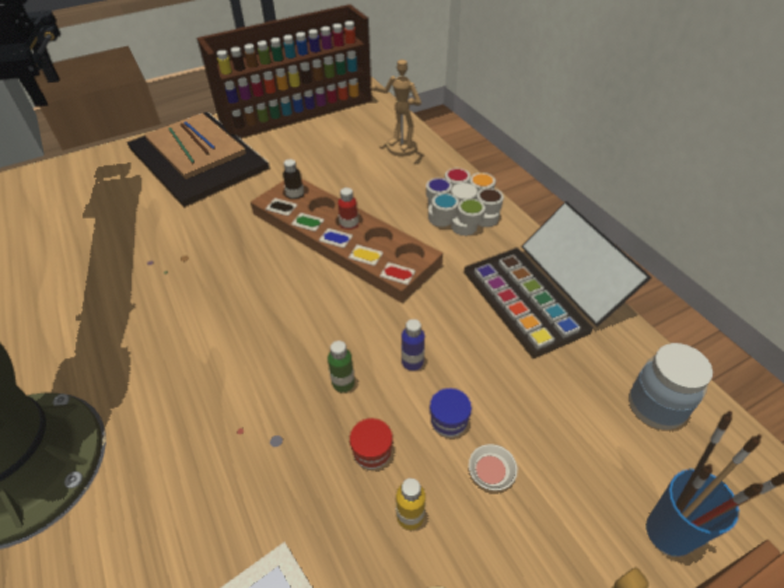

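```bash
cat > h.py <<'E'
import cv2,numpy as np,pickle
def ray(c,p):
    K=np.array([[c['fx'],0,c['cx']],[0,c['fy'],c['cy']],[0,0,1]])
    u=cv2.undistortPoints(np.array([[p]],float),K,np.array(c['dist']))[0,0]
    return c['pose'][:3,3],c['pose'][:3,:3]@[*u,1]
def at(c,p,z):
    o,d=ray(c,p);return (o+d*(z-o[2])/d[2])[:2]
def crop(c,x0,x1,y0,y1,s,fn):
    cv2.imwrite(fn,cv2.resize(c['img'][y0:y1,x0:x1,::-1],None,fx=s,fy=s,interpolation=cv2.INTER_CUBIC))
E
python3 - <<'E'
from h import *
c=pickle.load(open('top.pkl','rb'))
for n,p,z in [('blue',(468,291),.094),('green',(458,368),.094),('yellow',(611,376),.094),('redcap',(251,260),.102),('jarB',(539,304),.044),('jarR',(535,380),.044),('sK',(193,331),.032),('sG',(237,314),.032),('sB',(281,297),.032),('sY',(324,281),.032),('sR',(367,264),.032)]:
    print(n,np.round(at(c,np.array(p)/1.4,z),4))
crop(c,95,285,145,262,4,'pics/rack.png');crop(c,310,450,190,290,5,'pics/bot.png')
E
```

```text
blue [ 0.5701 -0.1147]
green [ 0.455  -0.0981]
yellow [ 0.4431 -0.3227]
redcap [0.6158 0.2112]
jarB [ 0.5596 -0.2301]
jarR [ 0.4413 -0.2198]
sK [0.5178 0.3141]
sG [0.5452 0.245 ]
sB [0.5727 0.1759]
sY [0.5987 0.108 ]
sR [0.6265 0.0398]
```

View pics/rack.png

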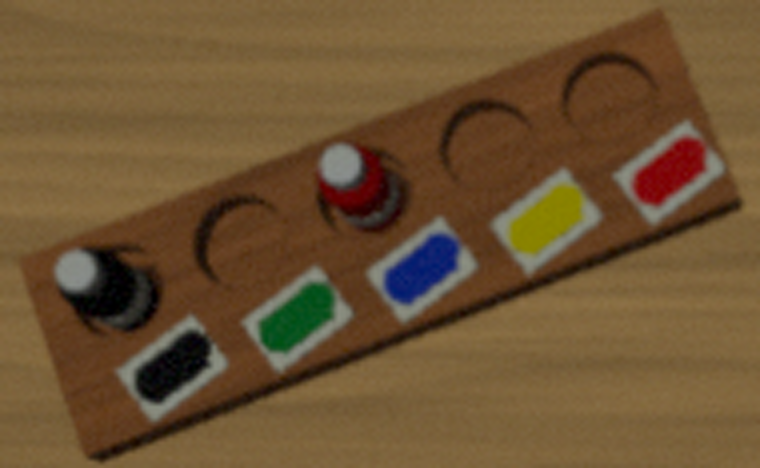

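View pics/bot.png

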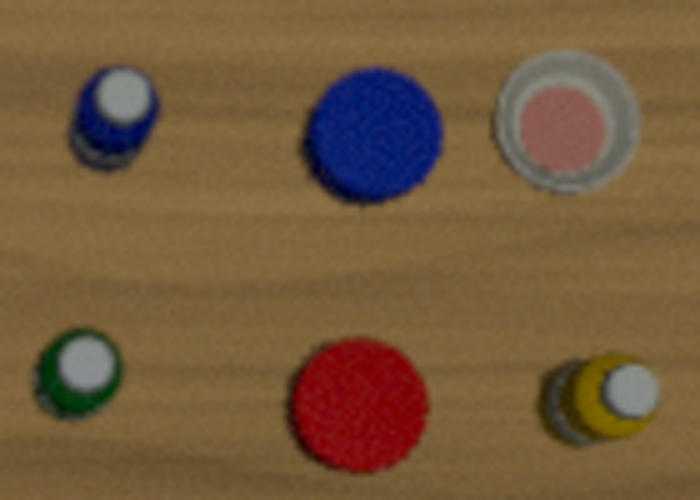

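Run:
```python
from h import *
c=pickle.load(open('top.pkl','rb'));s=pickle.load(open('side.pkl','rb'))
f=lambda p,s,o:(np.array(p)+.5)/s-.5+np.array(o)
S=np.array([at(c,f(p,4,(95,145)),.032) for p in [(172,363),(298,315),(422,268),(547,219),(670,170)]])
k=np.arange(5)-2;m=S.mean(0);d=(k[:,None]*S).sum(0)/10;print('pitch',np.linalg.norm(d));d/=np.linalg.norm(d)
n=np.array([-d[1],d[0]]);print('d',d,'n',n,'yaw n',np.degrees(np.arctan2(n[1],n[0])))
for i,a in enumerate('KGBYR'):print('well',a,np.round(m+d*.074*(i-2)+n*.056,4))
for a,p,z in [('red',(342,165),.102),('black',(77,271),.102)]:print(a,np.round(at(c,f(p,4,(95,145)),z),4))
for a,p in [('blue',(125,97)),('green',(86,362)),('yellow',(632,390))]:print(a,np.round(at(c,f(p,5,(310,190)),.094),4))
for a,p,z in [('red',(347,192),.102),('black',(290,163),.102),('blue',(414,326),.094),('green',(338,347),.094),('yellow',(411,487),.094),('sB',(336,238),.032)]:print('side',a,np.round(at(s,f(p,1.4,(0,0)),z),4))
```

```text
pitch 0.07395346618916408
d [ 0.37031591 -0.92890588] n [0.92890588 0.37031591] yaw n 21.735101543120255
well K [0.5717 0.3353]
well G [0.5991 0.2666]
well B [0.6265 0.1978]
well Y [0.6539 0.1291]
well R [0.6814 0.0603]
red [0.6154 0.2094]
black [0.5584 0.3474]
blue [ 0.5677 -0.1153]
green [ 0.4568 -0.0975]
yellow [ 0.4451 -0.3219]
side red [0.6137 0.2021]
side black [0.5569 0.3399]
side blue [ 0.5664 -0.1215]
side green [ 0.4543 -0.1021]
side yellow [ 0.4435 -0.326 ]
side sB [0.5713 0.1725]
```

```bash
cat >> h.py <<'E'
def ortho(c,z,x0,x1,y0,y1,s):  # image: col = (y1-y)*s, row=(x1-x)*s
    X,Y=np.meshgrid(np.arange(x1,x0,-1/s),np.arange(y1,y0,-1/s),indexing='ij')
    P=np.stack([X.ravel(),Y.ravel(),np.full(X.size,z)],1)
    T=np.linalg.inv(c['pose']);K=np.array([[c['fx'],0,c['cx']],[0,c['fy'],c['cy']],[0,0,1]])
    q=cv2.projectPoints(P,cv2.Rodrigues(T[:3,:3])[0],T[:3,3],K,np.array(c['dist']))[0].reshape(*X.shape,2).astype(np.float32)
    return cv2.remap(c['img'],q[...,0],q[...,1],cv2.INTER_CUBIC)
E
python3 - <<'E'
from h import *
c=pickle.load(open('top.pkl','rb'));s=pickle.load(open('side.pkl','rb'))
a=[ortho(k,.032,.48,.74,.0,.4,1500) for k in (c,s)]
im=np.clip(np.vstack(a)*1.6,0,255).astype(np.uint8)
for i in range(4):
  for j in range(0,600,0+75): cv2.circle(im,(j,i*195+0),1,(255,255,255),-1)
print(im.shape);cv2.imwrite('pics/ortho.png',cv2.resize(im[:,:,::-1],(600,600) if im.shape[0]<0 else (im.shape[1],im.shape[0]))[:390]);cv2.imwrite('pics/ortho2.png',im[390:,:,::-1])
E
```

```text
(780, 600, 3)
```

View pics/ortho.png

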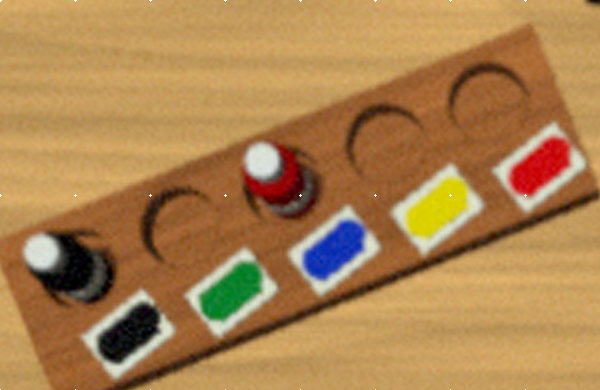

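View pics/ortho2.png

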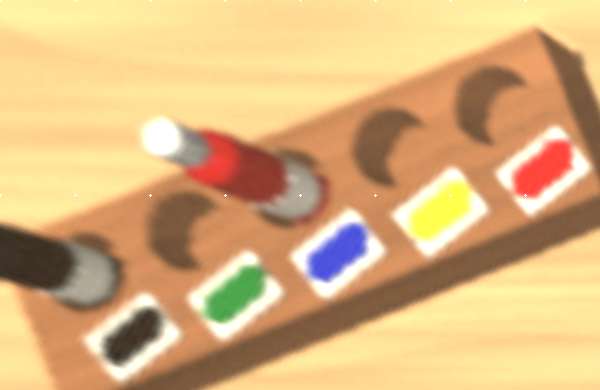

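{"method": "step_arm", "body": {
  "delta_pos": [
    [-1,-0.5,0],
    [-1,-0.5,0],
    [-1,-0.5,0],
    [-1,-0.5,0],
    [-1,-0.5,0],
    [-1,-0.5,0],
    [-1,-0.5,0]
  ],
  "rot": [
    [0,0,0.59],
    [0,0,0.59],
    [0,0,0.59],
    [0,0,0.59],
    [0,0,0.59],
    [0,0,0.59],
    [0,0,0.59]
  ],
  "gripper": [1,1,1,1,1,1,1],
  "squeeze": 15
}}

```text
time_s: 0.98
tool_pos: [0.3546, 0.4655, 0.2333]
tool_rot: [-180.0, 0.0, 112.1]
force: [-0.6, -0.7, 0.2]
grip_width: 0.0871
grasp_force: 0.0
```

```bash
cat > go.py <<'E'
import sys,numpy as np
from cell import env
from scipy.spatial.transform import Rotation as R
o=env.get_obs();r=R.from_euler('xyz',o['tool_rot'],degrees=True)
print(round(o['time_s'],2),np.round(o['tool_pos'],4),np.round(o['tool_rot'],2),round(o['grip_width'],4),round(o['grasp_force'],1))
for a in sys.argv[1:]:
    t=np.array([float(v) for v in a.split(',')]);print(a,np.round(r.inv().apply(t-o['tool_pos'])/.2,3))
E
python3 go.py .6146,.206,.2
```

```text
0.97 [0.3546 0.4655 0.2333] [-1.7997e+02  1.0000e-02  1.1210e+02] 0.0871 0.0
.6146,.206,.2 [-1.691  0.716  0.166]
```

{"method": "step_arm", "body": {
  "delta_pos": [
    [-0.9,0.4,0],
    [-0.9,0.4,0],
    [-0.9,0.4,0],
    [-0.9,0.4,0],
    [-0.9,0.4,0]
  ],
  "rot": [
    [0,0,0],
    [0,0,0],
    [0,0,0],
    [0,0,0],
    [0,0,0]
  ],
  "gripper": [1,1,1,1,1]
}}

```text
time_s: 1.6
tool_pos: [0.4966, 0.3281, 0.2333]
tool_rot: [-180.0, -0.0, 111.9]
force: [-0.2, 0.4, -0.1]
grip_width: 0.0867
grasp_force: 0.0
```

{"method": "step_arm", "body": {
  "delta_pos": [
    [-0.79,0.316,0.1],
    [-0.79,0.316,0.2],
    [-0.79,0.316,0.2],
    [-0.79,0.316,0.2],
    [-0.79,0.316,0.2],
    [-0.79,0.316,0.2]
  ],
  "rot": [
    [0,0,0],
    [0,0,0],
    [0,0,0],
    [0,0,0],
    [0,0,0],
    [0,0,0]
  ],
  "gripper": [1,1,1,1,1,1]
}}

```text
time_s: 2.35
tool_pos: [0.6131, 0.2082, 0.194]
tool_rot: [180.0, -0.1, 112.2]
force: [-0.2, -0.3, 0.3]
grip_width: 0.0868
grasp_force: 0.0
```

```bash
python3 go.py .6146,.206,.055
python3 - <<'E'
from h import *
from cell import viewer
c=viewer.read_camera('side');pickle.dump(c,open('side1.pkl','wb'))
crop(c,140,340,60,210,4,'pics/s1.png')
E
```

```text
2.35 [0.6131 0.2082 0.194 ] [ 1.7996e+02 -1.0000e-01  1.1217e+02] 0.0868 0.0
.6146,.206,.055 [-0.014  0.002  0.695]
```

View pics/s1.png

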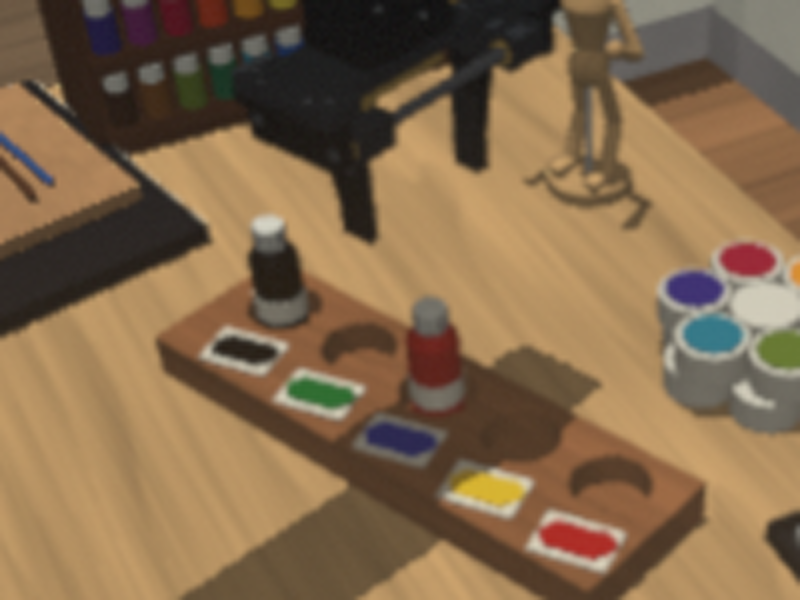

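Run:
```python
from h import *
c=pickle.load(open('side1.pkl','rb'))
f=lambda p:(np.array(p)+.5)/4-.5+np.array([140,60])
a,b=at(c,f((360,236)),.183),at(c,f((470,165)),.183);print(a,b,(a+b)/2,np.linalg.norm(a-b))
print(at(c,f((431,310)),.102))
```

```text
[0.56626789 0.18667492] [0.65527218 0.22194023] [0.61077004 0.20430758] 0.09573612887844278
[0.61272384 0.20210095]
```

{"method": "step_arm", "body": {
  "delta_pos": [
    [-0.014,0,0.15],
    [-0.014,0,0.3],
    [-0.014,0,0.45],
    [-0.014,0,0.6],
    [-0.014,0,0.695],
    [-0.014,0,0.695],
    [-0.014,0,0.695],
    [-0.014,0,0.695],
    [-0.014,0,0.695],
    [-0.014,0,0.695],
    [-0.014,0,0.695],
    [-0.014,0,0.695]
  ],
  "rot": [
    [0,0,0],
    [0,0,0],
    [0,0,0],
    [0,0,0],
    [0,0,0],
    [0,0,0],
    [0,0,0],
    [0,0,0],
    [0,0,0],
    [0,0,0],
    [0,0,0],
    [0,0,0]
  ],
  "gripper": [1,1,1,1,1,1,-1,-1,-1,-1,-1,-1],
  "squeeze": 15
}}

```text
time_s: 3.9
tool_pos: [0.6157, 0.2023, 0.0548]
tool_rot: [179.9, -0.0, 111.9]
force: [-0.0, -0.3, -0.2]
grip_width: 0.0356
grasp_force: 14.7
```

```bash
python3 go.py .6707,.072,.115
```

```text
3.9 [0.6157 0.2023 0.0548] [179.94  -0.   111.89] 0.0356 14.7
.6707,.072,.115 [-0.707  0.013 -0.301]
```

{"method": "step_arm", "body": {
  "delta_pos": [
    [0,0,-0.1],
    [0,0,-0.2],
    [0,0,-0.3],
    [-0.15,0.003,-0.3],
    [-0.35,0.006,-0.3],
    [-0.55,0.01,-0.3],
    [-0.707,0.013,-0.3],
    [-0.707,0.013,-0.3],
    [-0.707,0.013,-0.3]
  ],
  "rot": [
    [0,0,0],
    [0,0,0],
    [0,0,0],
    [0,0,0],
    [0,0,0],
    [0,0,0],
    [0,0,0],
    [0,0,0],
    [0,0,0]
  ],
  "gripper": [-1,-1,-1,-1,-1,-1,-1,-1,-1]
}}

```text
time_s: 5.03
tool_pos: [0.6705, 0.0731, 0.1154]
tool_rot: [179.9, -0.1, 111.9]
force: [0.7, 1.0, -1.5]
grip_width: 0.0356
grasp_force: 14.6
```

```bash
python3 go.py .6707,.072,.115
python3 - <<'E'
from h import *
from cell import viewer
c=viewer.read_camera('side');pickle.dump(c,open('side2.pkl','wb'))
crop(c,160,360,80,230,4,'pics/s2.png')
E
```

```text
5.03 [0.6705 0.0731 0.1154] [ 1.7994e+02 -6.0000e-02  1.1192e+02] 0.0356 14.6
.6707,.072,.115 [-0.005 -0.001  0.002]
```

View pics/s2.png

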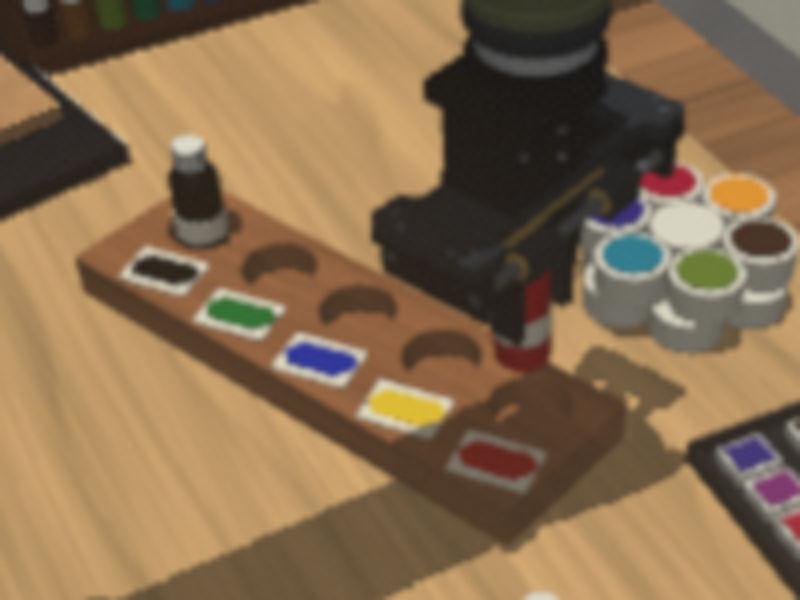

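Run:
```python
from h import *
c=pickle.load(open('side2.pkl','rb'))
f=lambda p:(np.array(p)+.5)/4-.5+np.array([160,80])
print('foot',at(c,f((522,354)),.068))
T=np.linalg.inv(c['pose']);K=np.array([[c['fx'],0,c['cx']],[0,c['fy'],c['cy']],[0,0,1]])
for n,p in dict(R=(.6707,.072),Y=(.6427,.140),B=(.6147,.208),G=(.5873,.2763)).items():
  p=np.array(p)+[-.0023,-.0039]
  a=np.linspace(0,6.28,5)[:4];P=np.stack([p[0]+.0265*np.cos(a),p[1]+.0265*np.sin(a),a*0+.032],1)
  q=cv2.projectPoints(np.vstack([P,[*p,.032]]),cv2.Rodrigues(T[:3,:3])[0],T[:3,3],K,np.array(c['dist']))[0][:,0]
  print(n,np.round((q-[160,80])*4).astype(int).tolist())
```

```text
foot [0.66809032 0.07916522]
R [[566, 391], [509, 381], [492, 420], [551, 431], [529, 406]]
Y [[476, 344], [421, 334], [403, 371], [459, 381], [440, 357]]
B [[391, 299], [339, 290], [320, 324], [373, 334], [356, 312]]
G [[312, 256], [262, 248], [242, 280], [293, 290], [277, 268]]
```

Run:
```python
from h import *
c=pickle.load(open('side2.pkl','rb'))
T=np.linalg.inv(c['pose']);K=np.array([[c['fx'],0,c['cx']],[0,c['fy'],c['cy']],[0,0,1]])
for off in [(0,0),(0,.005),(-.0037,.0093),(-.0023,-.0039)]:
  P=np.array([[.6705+off[0],.0731+off[1],z] for z in (.068,.1,.0)],float)
  q=cv2.projectPoints(P,cv2.Rodrigues(T[:3,:3])[0],T[:3,3],K,np.array(c['dist']))[0][:,0]
  print(off,np.round((q-[160,80])*4).astype(int).tolist())
g=cv2.cvtColor(c['img'],cv2.COLOR_RGB2HSV)
m=((g[...,0]<8)|(g[...,0]>172))&(g[...,1]>130)
m=m[145:175,280:302];
for r in range(30):
  print(145+r,''.join('#' if v else '.' for v in m[r]))
```

```text
(0, 0) [[529, 357], [529, 317], [528, 436]]
(0, 0.005) [[525, 352], [525, 312], [524, 431]]
(-0.0037, 0.0093) [[516, 350], [516, 310], [516, 429]]
(-0.0023, -0.0039) [[529, 362], [529, 322], [528, 441]]
145 ......................
146 ......................
147 ......................
148 ................##....
149 ...............###....
150 .............#####....
151 ............######....
152 ...........#######....
153 ...........#######....
154 ...........#######....
155 ...........######.....
156 ...........######.....
157 ...........######.....
158 ...........#####......
159 ...........###........
160 ......................
161 ......................
162 ......................
163 ......................
164 ......................
165 ......................
166 ....#..........##.....
167 ....#######.#####.....
168 ....#############.....
169 ....#############.....
170 .....###########......
171 ......##########......
172 .........#####........
173 ......................
174 ......................
```

{"method": "step_arm", "body": {
  "delta_pos": [
    [-0.037,-0.012,0],
    [-0.037,-0.012,0.07],
    [-0.037,-0.012,0.14],
    [-0.037,-0.012,0.14],
    [-0.037,-0.012,0.14]
  ],
  "rot": [
    [0,0,0],
    [0,0,0],
    [0,0,0],
    [0,0,0],
    [0,0,0]
  ],
  "gripper": [-1,-1,-1,-1,-1]
}}

```text
time_s: 5.7
tool_pos: [0.6709, 0.0643, 0.0863]
tool_rot: [-180.0, -0.0, 111.9]
force: [-0.1, 0.3, -1.1]
grip_width: 0.0357
grasp_force: 14.6
```

```bash
python3 go.py .6707,.072,.115
python3 - <<'E'
from h import *
from cell import viewer
c=viewer.read_camera('side');pickle.dump(c,open('side3.pkl','wb'))
crop(c,250,330,120,210,6,'pics/s3.png')
E
```

```text
5.7 [0.6709 0.0643 0.0863] [-179.98   -0.    111.9 ] 0.0357 14.6
.6707,.072,.115 [ 0.036  0.013 -0.144]
```

View pics/s3.png

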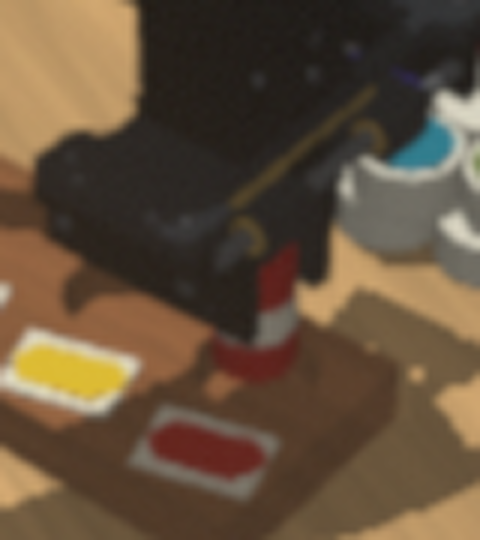

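{"method": "step_arm", "body": {
  "delta_pos": [
    [0,0,0.05],
    [0,0,0.1],
    [0,0,0.14],
    [0,0,0.155],
    [0,0,0.155]
  ],
  "rot": [
    [0,0,0],
    [0,0,0],
    [0,0,0],
    [0,0,0],
    [0,0,0]
  ],
  "gripper": [-1,-1,-1,-1,-1]
}}

```text
time_s: 6.38
tool_pos: [0.671, 0.0641, 0.0554]
tool_rot: [-180.0, -0.0, 111.9]
force: [-0.2, -0.1, -1.6]
grip_width: 0.0357
grasp_force: 14.7
```

{"method": "step_arm", "body": {
  "delta_pos": [
    [0,0,0.006],
    [0,0,0.006],
    [0,0,0.006],
    [0,0,0.006],
    [0,0,0.006],
    [0,0,0.006],
    [0,0,0.006],
    [0,0,-0.25],
    [0,0,-0.5],
    [0,0,-0.5]
  ],
  "rot": [
    [0,0,0],
    [0,0,0],
    [0,0,0],
    [0,0,0],
    [0,0,0],
    [0,0,0],
    [0,0,0],
    [0,0,0],
    [0,0,0],
    [0,0,0]
  ],
  "gripper": [-1,-1,0,0.5,1,1,1,1,1,1]
}}

```text
time_s: 7.62
tool_pos: [0.6742, 0.0641, 0.1612]
tool_rot: [179.5, 0.1, 111.9]
force: [0.8, 0.1, -0.6]
grip_width: 0.087
grasp_force: 0.0
```

```bash
python3 go.py .567,-.115,.16
```

```text
7.62 [0.6742 0.0641 0.1612] [1.7946e+02 1.2000e-01 1.1187e+02] 0.087 0.0
.567,-.115,.16 [-0.631 -0.831 -0.   ]
```

{"method": "step_arm", "body": {
  "delta_pos": [
    [-0.15,-0.2,0],
    [-0.35,-0.45,0],
    [-0.63,-0.82,0],
    [-0.63,-0.82,0],
    [-0.63,-0.82,0],
    [-0.63,-0.82,0],
    [-0.63,-0.82,0],
    [-0.63,-0.82,0]
  ],
  "rot": [
    [0,0,0],
    [0,0,0],
    [0,0,0],
    [0,0,0],
    [0,0,0],
    [0,0,0],
    [0,0,0],
    [0,0,0]
  ],
  "gripper": [1,1,1,1,1,1,1,1]
}}

```text
time_s: 8.62
tool_pos: [0.5663, -0.1127, 0.1553]
tool_rot: [-180.0, -0.0, 112.0]
force: [0.3, -0.0, -0.2]
grip_width: 0.0874
grasp_force: 0.0
```

```bash
python3 go.py .568,-.115,.047
python3 - <<'E'
from h import *
from cell import viewer
a=viewer.read_camera('top');b=viewer.read_camera('side');pickle.dump((a,b),open('ab.pkl','wb'))
l=cv2.resize(a['img'][150:260,90:280],None,fx=3,fy=3,interpolation=2);r=cv2.resize(b['img'][90:220,200:330],None,fx=2.54,fy=2.54,interpolation=2)[:330]
l=l[:,:460+110];cv2.imwrite('pics/ab.png',np.vstack([l[:, :],cv2.resize(b['img'][110:270,150:426],(570,265),interpolation=2)])[:,:,::-1])
E
```

```text
8.62 [ 0.5663 -0.1127  0.1553] [-1.7999e+02 -1.0000e-02  1.1201e+02] 0.0874 0.0
.568,-.115,.047 [-0.014  0.004  0.541]
```

View pics/ab.png

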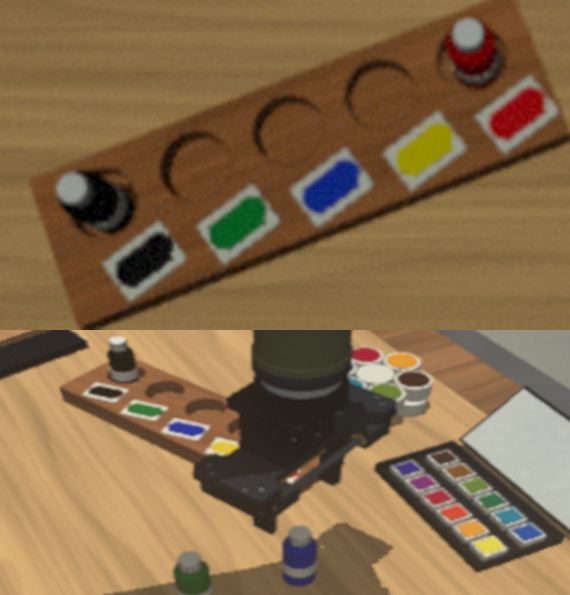

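Run:
```python
from h import *
a,b=pickle.load(open('ab.pkl','rb'))
for p in [(467.5,33),(73,187)]:print(at(a,(np.array(p)+.5)/3-.5+[90,150],.102))
```

```text
[0.67039123 0.07232966]
[0.55921384 0.34714064]
```

{"method": "step_arm", "body": {
  "delta_pos": [
    [-0.014,0.004,0.15],
    [-0.014,0.004,0.3],
    [-0.014,0.004,0.45],
    [-0.014,0.004,0.54],
    [-0.014,0.004,0.54],
    [-0.014,0.004,0.54],
    [-0.014,0.004,0.54],
    [-0.014,0.004,0.54],
    [-0.014,0.004,0.54],
    [-0.014,0.004,0.54],
    [-0.014,0.004,0.54]
  ],
  "rot": [
    [0,0,0],
    [0,0,0],
    [0,0,0],
    [0,0,0],
    [0,0,0],
    [0,0,0],
    [0,0,0],
    [0,0,0],
    [0,0,0],
    [0,0,0],
    [0,0,0]
  ],
  "gripper": [1,1,1,1,1,-1,-1,-1,-1,-1,-1]
}}

```text
time_s: 10.1
tool_pos: [0.5677, -0.1162, 0.0476]
tool_rot: [180.0, 0.0, 111.9]
force: [0.2, -0.3, -1.3]
grip_width: 0.0357
grasp_force: 15.0
```

```bash
python3 go.py .6147,.2105,.11
```

```text
10.1 [ 0.5677 -0.1162  0.0476] [179.98   0.   111.89] 0.0357 15.0
.6147,.2105,.11 [ 1.428  0.827 -0.312]
```

{"method": "step_arm", "body": {
  "delta_pos": [
    [0,0,-0.15],
    [0,0,-0.3],
    [0.1,0.06,-0.46],
    [0.3,0.17,-0.46],
    [0.5,0.29,-0.46],
    [0.714,0.413,-0.46]
  ],
  "rot": [
    [0,0,0],
    [0,0,0],
    [0,0,0],
    [0,0,0],
    [0,0,0],
    [0,0,0]
  ],
  "gripper": [-1,-1,-1,-1,-1,-1]
}}

```text
time_s: 10.85
tool_pos: [0.591, 0.0481, 0.1395]
tool_rot: [180.0, 0.0, 111.8]
force: [0.7, 0.5, -0.8]
grip_width: 0.0355
grasp_force: 15.0
```

{"method": "step_arm", "body": {
  "delta_pos": [
    [0.2,0.12,0],
    [0.4,0.23,0],
    [0.6,0.35,0],
    [0.71,0.412,0],
    [0.71,0.412,0.15],
    [0.71,0.412,0.2],
    [0.71,0.412,0.2]
  ],
  "rot": [
    [0,0,0],
    [0,0,0],
    [0,0,0],
    [0,0,0],
    [0,0,0],
    [0,0,0],
    [0,0,0]
  ],
  "gripper": [-1,-1,-1,-1,-1,-1,-1]
}}

```text
time_s: 11.72
tool_pos: [0.6141, 0.2079, 0.0988]
tool_rot: [-179.9, 0.0, 111.8]
force: [-0.1, 0.8, -1.0]
grip_width: 0.0357
grasp_force: 15.0
```

```bash
python3 go.py .6145,.2095,.0555
```

```text
11.72 [0.6141 0.2079 0.0988] [-1.7987e+02  4.0000e-02  1.1179e+02] 0.0357 15.0
.6145,.2095,.0555 [0.007 0.005 0.216]
```

{"method": "step_arm", "body": {
  "delta_pos": [
    [0.007,0.005,0.05],
    [0.007,0.005,0.11],
    [0.007,0.005,0.17],
    [0.007,0.005,0.205],
    [0.007,0.005,0.217],
    [0.007,0.005,0.217],
    [0.007,0.005,0.217]
  ],
  "rot": [
    [0,0,0],
    [0,0,0],
    [0,0,0],
    [0,0,0],
    [0,0,0],
    [0,0,0],
    [0,0,0]
  ],
  "gripper": [-1,-1,-1,-1,-1,-1,-1]
}}

```text
time_s: 12.6
tool_pos: [0.6153, 0.2114, 0.0566]
tool_rot: [179.9, -0.0, 111.9]
force: [-0.3, -0.1, -1.2]
grip_width: 0.0355
grasp_force: 15.0
```

{"method": "step_arm", "body": {
  "delta_pos": [
    [0,0,0.007],
    [0,0,0.007],
    [0,0,0.007],
    [0,0,0.007],
    [0,0,0.007],
    [0,0,0.007],
    [0,0,0.007],
    [0,0,-0.25],
    [0,0,-0.52],
    [0,0,-0.52]
  ],
  "rot": [
    [0,0,0],
    [0,0,0],
    [0,0,0],
    [0,0,0],
    [0,0,0],
    [0,0,0],
    [0,0,0],
    [0,0,0],
    [0,0,0],
    [0,0,0]
  ],
  "gripper": [-1,-1,0,0.5,1,1,1,1,1,1]
}}

```text
time_s: 13.85
tool_pos: [0.6182, 0.2121, 0.1661]
tool_rot: [179.4, -0.0, 111.9]
force: [-0.2, 0.1, 0.0]
grip_width: 0.0866
grasp_force: 0.0
```

```bash
python3 go.py .4568,-.0975,.16
```

```text
13.85 [0.6182 0.2121 0.1661] [ 1.7941e+02 -2.0000e-02  1.1188e+02] 0.0866 0.0
.4568,-.0975,.16 [-1.136 -1.326  0.016]
```

{"method": "step_arm", "body": {
  "delta_pos": [
    [-0.55,-0.65,0],
    [-0.55,-0.65,0],
    [-0.55,-0.65,0],
    [-0.55,-0.65,0],
    [-0.55,-0.65,0]
  ],
  "rot": [
    [0,0,0],
    [0,0,0],
    [0,0,0],
    [0,0,0],
    [0,0,0]
  ],
  "gripper": [1,1,1,1,1]
}}

```text
time_s: 14.48
tool_pos: [0.5352, 0.0614, 0.1599]
tool_rot: [180.0, -0.0, 111.9]
force: [0.5, 0.6, 0.6]
grip_width: 0.0871
grasp_force: 0.0
```

{"method": "step_arm", "body": {
  "delta_pos": [
    [-0.58,-0.66,0],
    [-0.58,-0.66,0],
    [-0.58,-0.66,0],
    [-0.58,-0.66,0],
    [-0.58,-0.66,0],
    [-0.58,-0.66,0]
  ],
  "rot": [
    [0,0,0],
    [0,0,0],
    [0,0,0],
    [0,0,0],
    [0,0,0],
    [0,0,0]
  ],
  "gripper": [1,1,1,1,1,1]
}}

```text
time_s: 15.22
tool_pos: [0.4569, -0.0943, 0.16]
tool_rot: [-180.0, 0.0, 112.1]
force: [-0.8, 0.0, 0.4]
grip_width: 0.0867
grasp_force: 0.0
```

```bash
python3 go.py .4568,-.0985,.047
```

```text
15.22 [ 0.4569 -0.0943  0.16  ] [-1.7999e+02  1.0000e-02  1.1208e+02] 0.0867 0.0
.4568,-.0985,.047 [-0.019 -0.008  0.565]
```

{"method": "step_arm", "body": {
  "delta_pos": [
    [-0.017,-0.007,0.15],
    [-0.017,-0.007,0.3],
    [-0.017,-0.007,0.45],
    [-0.017,-0.007,0.565],
    [-0.017,-0.007,0.565],
    [-0.017,-0.007,0.565],
    [-0.017,-0.007,0.565],
    [-0.017,-0.007,0.565],
    [-0.017,-0.007,0.565],
    [-0.017,-0.007,0.565],
    [-0.017,-0.007,0.565]
  ],
  "rot": [
    [0,0,0],
    [0,0,0],
    [0,0,0],
    [0,0,0],
    [0,0,0],
    [0,0,0],
    [0,0,0],
    [0,0,0],
    [0,0,0],
    [0,0,0],
    [0,0,0]
  ],
  "gripper": [1,1,1,1,1,-1,-1,-1,-1,-1,-1]
}}

```text
time_s: 16.6
tool_pos: [0.456, -0.0998, 0.0472]
tool_rot: [180.0, -0.0, 111.9]
force: [1.0, 0.2, 0.5]
grip_width: 0.0351
grasp_force: 15.1
```

```bash
python3 go.py .587,.2785,.14
```

```text
16.6 [ 0.456  -0.0998  0.0472] [179.99  -0.   111.89] 0.0351 15.1
.587,.2785,.14 [ 1.511  1.313 -0.464]
```

{"method": "step_arm", "body": {
  "delta_pos": [
    [0,0,-0.15],
    [0,0,-0.3],
    [0.15,0.08,-0.46],
    [0.35,0.2,-0.46],
    [0.6,0.35,-0.46],
    [0.8,0.5,-0.46]
  ],
  "rot": [
    [0,0,0],
    [0,0,0],
    [0,0,0],
    [0,0,0],
    [0,0,0],
    [0,0,0]
  ],
  "gripper": [-1,-1,-1,-1,-1,-1]
}}

```text
time_s: 17.35
tool_pos: [0.4889, 0.0881, 0.1391]
tool_rot: [180.0, -0.0, 111.9]
force: [0.0, -1.2, -0.9]
grip_width: 0.0355
grasp_force: 15.0
```

{"method": "step_arm", "body": {
  "delta_pos": [
    [0.2,0.1,0],
    [0.4,0.2,0],
    [0.6,0.3,0],
    [0.7,0.4,0],
    [0.7,0.6,0],
    [0.7,0.8,0],
    [0.7,0.8,0.15],
    [0.7,0.8,0.2],
    [0.7,0.8,0.2]
  ],
  "rot": [
    [0,0,0],
    [0,0,0],
    [0,0,0],
    [0,0,0],
    [0,0,0],
    [0,0,0],
    [0,0,0],
    [0,0,0],
    [0,0,0]
  ],
  "gripper": [-1,-1,-1,-1,-1,-1,-1,-1,-1]
}}

```text
time_s: 18.48
tool_pos: [0.5843, 0.275, 0.098]
tool_rot: [-179.8, 0.0, 111.9]
force: [0.1, 0.6, -0.2]
grip_width: 0.0352
grasp_force: 15.0
```

```bash
python3 go.py .587,.2765,.0555;  python3 - <<'E'
from h import *
from cell import viewer
b=viewer.read_camera('side');crop(b,130,300,80,210,4,'pics/g.png')
E
```

```text
18.48 [0.5843 0.275  0.098 ] [-1.7984e+02  1.0000e-02  1.1189e+02] 0.0352 15.0
.587,.2765,.0555 [0.002 0.016 0.213]
```

View pics/g.png

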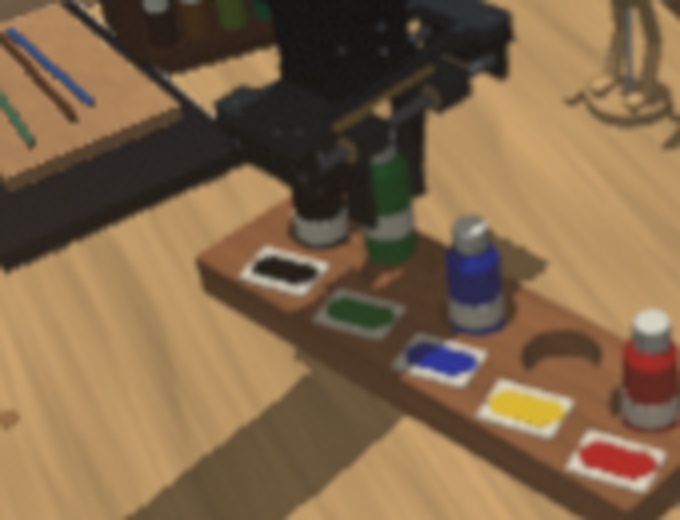

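{"method": "step_arm", "body": {
  "delta_pos": [
    [0.002,0.01,0.05],
    [0.002,0.013,0.11],
    [0.002,0.013,0.17],
    [0.002,0.013,0.2],
    [0.002,0.013,0.214],
    [0.002,0.013,0.214],
    [0.002,0.013,0.214]
  ],
  "rot": [
    [0,0,0],
    [0,0,0],
    [0,0,0],
    [0,0,0],
    [0,0,0],
    [0,0,0],
    [0,0,0]
  ],
  "gripper": [-1,-1,-1,-1,-1,-1,-1]
}}

```text
time_s: 19.4
tool_pos: [0.588, 0.277, 0.0568]
tool_rot: [179.9, -0.0, 111.9]
force: [0.4, 0.1, -1.9]
grip_width: 0.0352
grasp_force: 15.0
```

{"method": "step_arm", "body": {
  "delta_pos": [
    [0,0,0.008],
    [0,0,0.008],
    [0,0,0.008],
    [0,0,0.008],
    [0,0,0.008],
    [0,0,0.008],
    [0,0,0.008],
    [0,0,-0.25],
    [0,0,-0.52],
    [0,0,-0.52],
    [0,0,-0.52]
  ],
  "rot": [
    [0,0,0],
    [0,0,0],
    [0,0,0],
    [0,0,0],
    [0,0,0],
    [0,0,0],
    [0,0,0],
    [0,0,0],
    [0,0,0],
    [0,0,0],
    [0,0,0]
  ],
  "gripper": [-1,-1,0,0.5,1,1,1,1,1,1,1]
}}

```text
time_s: 20.78
tool_pos: [0.5874, 0.2768, 0.1602]
tool_rot: [-180.0, -0.0, 111.9]
force: [-0.2, -0.3, 0.2]
grip_width: 0.0868
grasp_force: 0.0
```

```bash
python3 go.py .4451,-.322,.16
```

```text
20.77 [0.5874 0.2768 0.1602] [-1.7999e+02 -1.0000e-02  1.1189e+02] 0.0868 0.0
.4451,-.322,.16 [-2.513e+00 -1.777e+00  1.000e-03]
```

{"method": "step_arm", "body": {
  "delta_pos": [
    [-0.84,-0.59,0],
    [-0.84,-0.59,0],
    [-0.84,-0.59,0],
    [-0.84,-0.59,0],
    [-0.84,-0.59,0]
  ],
  "rot": [
    [0,0,0],
    [0,0,0],
    [0,0,0],
    [0,0,0],
    [0,0,0]
  ],
  "gripper": [1,1,1,1,1]
}}

```text
time_s: 21.4
tool_pos: [0.5401, 0.076, 0.1593]
tool_rot: [-179.9, -0.0, 111.7]
force: [0.6, 0.7, 1.2]
grip_width: 0.087
grasp_force: 0.0
```

{"method": "step_arm", "body": {
  "delta_pos": [
    [-0.84,-0.59,0],
    [-0.84,-0.59,0],
    [-0.84,-0.59,0],
    [-0.84,-0.59,0],
    [-0.84,-0.59,0]
  ],
  "rot": [
    [0,0,0],
    [0,0,0],
    [0,0,0],
    [0,0,0],
    [0,0,0]
  ],
  "gripper": [1,1,1,1,1]
}}

```text
time_s: 22.02
tool_pos: [0.4945, -0.122, 0.16]
tool_rot: [-180.0, -0.0, 111.9]
force: [0.2, 1.9, 0.2]
grip_width: 0.0867
grasp_force: 0.0
```

{"method": "step_arm", "body": {
  "delta_pos": [
    [-0.83,-0.59,0],
    [-0.83,-0.59,0],
    [-0.83,-0.59,0],
    [-0.83,-0.59,0],
    [-0.83,-0.59,0],
    [-0.83,-0.59,0],
    [-0.83,-0.59,0]
  ],
  "rot": [
    [0,0,0],
    [0,0,0],
    [0,0,0],
    [0,0,0],
    [0,0,0],
    [0,0,0],
    [0,0,0]
  ],
  "gripper": [1,1,1,1,1,1,1]
}}

```text
time_s: 22.9
tool_pos: [0.4477, -0.3186, 0.1601]
tool_rot: [180.0, -0.0, 112.1]
force: [-0.2, 0.0, 0.3]
grip_width: 0.0868
grasp_force: 0.0
```

```bash
python3 go.py .4451,-.322,.047
```

```text
22.9 [ 0.4477 -0.3186  0.1601] [ 1.7997e+02 -5.0000e-02  1.1212e+02] 0.0868 0.0
.4451,-.322,.047 [-0.011 -0.019  0.566]
```

{"method": "step_arm", "body": {
  "delta_pos": [
    [-0.012,-0.019,0.15],
    [-0.012,-0.019,0.3],
    [-0.012,-0.019,0.45],
    [-0.012,-0.019,0.565],
    [-0.012,-0.019,0.565],
    [-0.012,-0.019,0.565],
    [-0.012,-0.019,0.565],
    [-0.012,-0.019,0.565],
    [-0.012,-0.019,0.565],
    [-0.012,-0.019,0.565],
    [-0.012,-0.019,0.565]
  ],
  "rot": [
    [0,0,0],
    [0,0,0],
    [0,0,0],
    [0,0,0],
    [0,0,0],
    [0,0,0],
    [0,0,0],
    [0,0,0],
    [0,0,0],
    [0,0,0],
    [0,0,0]
  ],
  "gripper": [1,1,1,1,1,-1,-1,-1,-1,-1,-1]
}}

```text
time_s: 24.28
tool_pos: [0.4438, -0.3245, 0.0474]
tool_rot: [180.0, -0.0, 111.9]
force: [-0.3, 0.2, -0.8]
grip_width: 0.0355
grasp_force: 15.1
```

```bash
python3 go.py .642,.1415,.14
```

```text
24.27 [ 0.4438 -0.3245  0.0474] [179.99  -0.   111.88] 0.0355 15.1
.642,.1415,.14 [ 1.793  1.788 -0.463]
```

{"method": "step_arm", "body": {
  "delta_pos": [
    [0,0,-0.15],
    [0,0,-0.3],
    [0,0,-0.46],
    [0.1,0.08,-0.46],
    [0.3,0.2,-0.46],
    [0.5,0.35,-0.46],
    [0.7,0.5,-0.46]
  ],
  "rot": [
    [0,0,0],
    [0,0,0],
    [0,0,0],
    [0,0,0],
    [0,0,0],
    [0,0,0],
    [0,0,0]
  ],
  "gripper": [-1,-1,-1,-1,-1,-1,-1]
}}

```text
time_s: 25.15
tool_pos: [0.4844, -0.156, 0.1393]
tool_rot: [180.0, -0.0, 111.9]
force: [1.0, -0.7, 0.4]
grip_width: 0.0357
grasp_force: 15.0
```

{"method": "step_arm", "body": {
  "delta_pos": [
    [0.2,0.14,0],
    [0.4,0.28,0],
    [0.6,0.42,0],
    [0.8,0.56,0]
  ],
  "rot": [
    [0,0,0],
    [0,0,0],
    [0,0,0],
    [0,0,0]
  ],
  "gripper": [-1,-1,-1,-1]
}}

```text
time_s: 25.65
tool_pos: [0.5287, 0.0342, 0.1393]
tool_rot: [180.0, -0.0, 111.9]
force: [0.6, -0.4, -1.6]
grip_width: 0.0355
grasp_force: 15.0
```

{"method": "step_arm", "body": {
  "delta_pos": [
    [0.2,0.1,0],
    [0.28,0.2,0],
    [0.28,0.4,0],
    [0.28,0.6,0],
    [0.28,0.72,0],
    [0.28,0.72,0.1],
    [0.28,0.72,0.2],
    [0.28,0.72,0.2],
    [0.28,0.72,0.2]
  ],
  "rot": [
    [0,0,0],
    [0,0,0],
    [0,0,0],
    [0,0,0],
    [0,0,0],
    [0,0,0],
    [0,0,0],
    [0,0,0],
    [0,0,0]
  ],
  "gripper": [-1,-1,-1,-1,-1,-1,-1,-1,-1]
}}

```text
time_s: 26.78
tool_pos: [0.6409, 0.1381, 0.0995]
tool_rot: [-180.0, -0.0, 111.9]
force: [0.0, -0.5, -0.7]
grip_width: 0.0358
grasp_force: 15.0
```

```bash
python3 go.py .642,.139,.0555
```

```text
26.77 [0.6409 0.1381 0.0995] [-1.7999e+02 -1.0000e-02  1.1186e+02] 0.0358 15.0
.642,.139,.0555 [0.002 0.007 0.22 ]
```

{"method": "step_arm", "body": {
  "delta_pos": [
    [0.002,0.007,0.05],
    [0.002,0.007,0.11],
    [0.002,0.007,0.17],
    [0.002,0.007,0.205],
    [0.002,0.007,0.221],
    [0.002,0.007,0.221],
    [0.002,0.007,0.221]
  ],
  "rot": [
    [0,0,0],
    [0,0,0],
    [0,0,0],
    [0,0,0],
    [0,0,0],
    [0,0,0],
    [0,0,0]
  ],
  "gripper": [-1,-1,-1,-1,-1,-1,-1]
}}

```text
time_s: 27.65
tool_pos: [0.6428, 0.1394, 0.0554]
tool_rot: [180.0, 0.0, 111.9]
force: [-0.3, -0.9, -0.3]
grip_width: 0.0355
grasp_force: 15.0
```

{"method": "step_arm", "body": {
  "delta_pos": [
    [0,0,0.004],
    [0,0,0.004],
    [0,0,0.004],
    [0,0,0.004],
    [0,0,0.004],
    [0,0,0.004],
    [0,0,0.004],
    [0,0,-0.25],
    [0,0,-0.52],
    [0,0,-0.52],
    [0,0,-0.52]
  ],
  "rot": [
    [0,0,0],
    [0,0,0],
    [0,0,0],
    [0,0,0],
    [0,0,0],
    [0,0,0],
    [0,0,0],
    [0,0,0],
    [0,0,0],
    [0,0,0],
    [0,0,0]
  ],
  "gripper": [-1,-1,0,0.5,1,1,1,1,1,1,1]
}}

```text
time_s: 29.02
tool_pos: [0.6423, 0.1394, 0.159]
tool_rot: [-180.0, -0.0, 111.9]
force: [-0.0, -0.2, -0.5]
grip_width: 0.0867
grasp_force: 0.0
```

{"method": "step_arm", "body": {
  "delta_pos": [
    [-0.6,-0.8,0],
    [-0.6,-0.8,0],
    [-0.6,-0.8,0],
    [-0.6,-0.8,0],
    [-0.6,-0.8,0],
    [-0.6,-0.8,0],
    [-0.6,-0.8,0]
  ],
  "rot": [
    [0,0,0],
    [0,0,0],
    [0,0,0],
    [0,0,0],
    [0,0,0],
    [0,0,0],
    [0,0,0]
  ],
  "gripper": [1,1,1,1,1,1,1]
}}

```text
time_s: 29.9
tool_pos: [0.5393, -0.0299, 0.1587]
tool_rot: [-180.0, -0.0, 112.1]
force: [-0.3, -0.4, -0.5]
grip_width: 0.087
grasp_force: 0.0
```

Run:
```python
from h import *
from cell import viewer
a=viewer.read_camera('top');pickle.dump(a,open('end.pkl','wb'))
crop(a,90,280,140,265,4,'pics/end.png')
```

```text
(no output)
```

View pics/end.png

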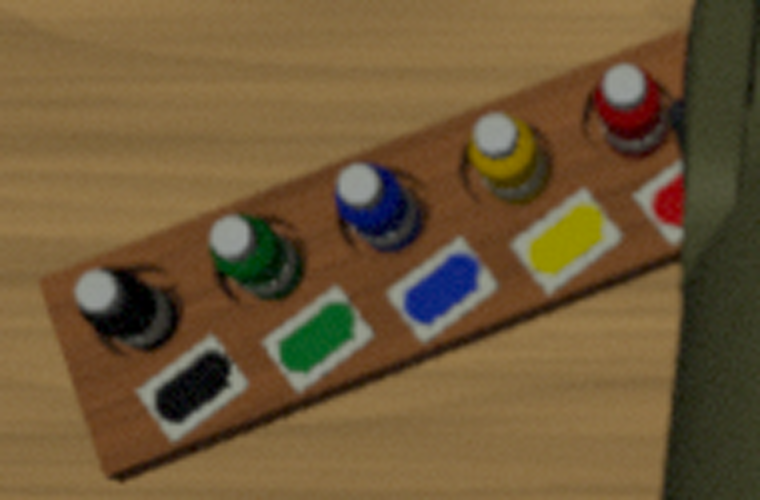

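The top view shows all four bottles upright and evenly spaced beside the black one: caps at green (233,237), blue (359,185), yellow (495,133) and red (624,86). Each is behind its own swatch.

```bash
python3 -c "
from cell import env;print(env.sign_off())"
```

```text
the job is handed in; nothing more can be done
None
```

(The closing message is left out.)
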